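# Sweep stray tea lights into the candle bay

### The arm

A 6-joint arm with a two-finger parallel gripper is mounted at the origin on the work surface. World frame = base frame: x ahead of the robot, y to its left, z up, the work surface at z = 0. Lengths are in m, angles in rad, forces in N, time in s.
With the tool pointing down it reaches from about 0.35 to 0.975 m from the base axis. Payload 4.9 kg.
Tool frame: the origin (TCP) lies between the finger pads; the fingertips stand 19 mm ahead of it and the grasp point (between the pads) is the TCP; z points along the fingers, y is the direction in which the jaws open and shut (so a half turn about z gives the same grasp; the last joint's range is limited). The gripper opens to 85 mm and grips with 20 to 120 N. Pads are 22 mm wide; open, the fingers measure 114 mm over their backs; the gripper's body (76 mm by 85 mm) begins 54 mm behind the grasp point. The pads swing forward as they close: fully open they stand 13 mm farther back than shut.
Start: joints at [1.072, 0.053, 1.613, -0, 1.476, -0.119], TCP at [0.232, 0.58, 0.228] pointing down, gripper open.
Joint ranges: [-3.01, 3.01], [-1.01, 2.22], [0.06, 2.58], [-1.02, 4.17], [0.09, 2.62], [-3.14, 3.14]. Speed limits (rad/s): [2.57, 2.57, 3.14, 3.14, 3.14, 3.14].

### API

Orientations are given as a unit quaternion [w, x, y, z].
In Python, from plant import state, grab_frame, calibration, job_done gives the robot as it stands. The module is installed in compiled form; this text tells all that it offers.
- The arm moves only by the tool servo_tool, never from a script. Its argument "deltas" is a list that holds one entry, the list of rows, each a list of 5 numbers: the finger opening in mm, from 0 to 85.4, then the shift along the world's x, y, z in mm, then the turn about the world's z in units of 6 degrees (1.0 is 6 degrees). A call has 1 to 5 rows; each row is the pose to reach, as a shift and turn from the pose commanded when the call began; what a row does not reach only later rows make up. A row lasts 1/8 s, in which the tool goes at most 62.5 mm and 10.7 degrees, less where a joint would pass 70% of its speed; a pose out of reach is approached as far as the arm can. A call with a gripper value outside its range is refused whole. The fingers move at their own pace and stop on an object; the grip force is fixed at half the most. Time passes only in rows, so rows that repeat a pose let the fingers close. It gives the time, the measured TCP pose, the force and the opening at its end, in the units of the state.
- state(): the state, without advancing time (a new reading comes with each control period).
- grab_frame(name): name is "scene" or "top" or "wrist"; returns the picture (480x640x3 uint8, red, green, blue); there is no depth.
- calibration(name): a dict with "intrinsics" (3x3 intrinsics, pixels), "k1" (the pictures are not rectified: a ray, as slopes to the right and down, at radius r is drawn at 1 + k1 r^2 times it, then the intrinsics apply), "world_from_camera" (4x4, takes a point from camera to world coordinates). Camera axes: x right, y down, z forward; pixel columns grow to the right and rows downward; lengths in m; the calibration is good to about 2 mm. A picture is of the moment at which its call begins: read the wrist's pose just before it. calibration takes no time and is no camera call; for the wrist camera it gives the pose at the moment of the call.
- job_done(): hands the job in, once; it reports no verdict.
The state is a dict: "time": time; "joint_pos": joint angles; "joint_vel": joint speeds; "joint_efforts": joint torques, N m; "tool_pos": TCP position; "tool_rot": TCP orientation; "contact_force": force on the tool from outside, world axes, zero at the start; "ft_torque": the same for the moment, N m; "gripper_width": opening from 0.0 (shut) to 1.0 (fully open).
Only numpy, scipy, OpenCV 4.12 (cv2) and the standard library are available. Lean on these libraries where they do the work, as an engineer would, in place of code of your own. Each camera call takes 0.05 s, during which the arm holds its last target.

### The job

With the fingers shut, gently sweep the three stray tea lights along the steel shelf, in through the open side of the blue U-shaped candle bay, until all three stand wholly inside it. Slide them only: never lift, tip or squash them, and leave the tin, jar, measuring cup, bowls and scoop where they are and the cupboard door standing open.

Things in the scene. Friction and masses are not known exactly. Their poses are not given: they have to be found in the camera images.
- bay: fixed blue U-shaped rail at the left of the shelf, its cork floor level with the shelf. Inside 140 mm wide (its x), 130 mm deep (its y); walls 5 mm thick, 25 mm high, along x = -70 and +70 mm and across the back at y = +65 mm; open at y = -65 mm (the mouth), which faces right, turned up to 17 degrees. Origin: centre of the inside at shelf level, 20 mm above the work surface; z up
- tealight0: loose tea light: round aluminium cup 38 mm across, 16 mm high, red wax (thin wick on top, look only), about 14 g, flat on the shelf right of the bay, centre at least 65 mm from the next one's. Origin: centre of its underside; z up. The shelf is flat steel 20 mm above the work surface, 500 mm deep (x 330 to 830 mm), 840 mm wide (y -420 to 420 mm)
- tealight1: loose tea light: round aluminium cup 38 mm across, 16 mm high, red wax (thin wick on top, look only), about 14 g, flat on the shelf right of the bay, centre at least 65 mm from the next one's. Origin: centre of its underside; z up. The shelf is flat steel 20 mm above the work surface, 500 mm deep (x 330 to 830 mm), 840 mm wide (y -420 to 420 mm)
- tealight2: loose tea light: round aluminium cup 38 mm across, 16 mm high, red wax (thin wick on top, look only), about 14 g, flat on the shelf right of the bay, centre at least 65 mm from the next one's. Origin: centre of its underside; z up. The shelf is flat steel 20 mm above the work surface, 500 mm deep (x 330 to 830 mm), 840 mm wide (y -420 to 420 mm)
- tin: bystander: sealed aluminium tin, 76 mm across, 48 mm high, origin at the centre of its underside; leave alone
- jar: bystander: amber glass jar with steel lid, 66 mm across, 60 mm high, origin at the centre of its underside; leave alone. Tin, jar and cup swap places: two stand on the far side of the tea lights, one on the near side; the straight way from each tea light to the bay is free of them
- cup: bystander: yellow plastic measuring cup, 72 mm across, 55 mm high, handle at its own +y, origin at the centre of its underside; leave alone
- bowls: bystander: stack of three ceramic bowls, 120 mm across, 73 mm high, beyond the bay, origin at the centre of the underside; leave alone
- scoop: bystander: wooden scoop 200 mm long lying across the top of the bowls, 93 mm above the work surface, origin at the middle of its underside; leave alone
- door (a joint): angle of the ajar cupboard door, rad: 0 shut, 1.57 standing straight out towards the robot's right side; it starts at 1.25 to 1.75. The door is 300 mm wide, 150 mm high, hinged at the near right corner of the shelf (x 310, y -440 mm); not to be shut. The cupboard's side walls are 150 mm high, at y = +-430 mm; it has no roof
There are look-alikes about, which are no part of the job. What is shaped like the tealight0 but black or yellow is not meant.

How it is judged:
At the end, for the whole second after the job is handed in: All three tea lights stand flat and at rest on the shelf wholly inside the bay (at most 4 mm of any rim past the line of the mouth) (x of tealight0 in the frame of bay between -0.056 and 0.056 m and y of tealight0 in the frame of bay between -0.05 and 0.051 m and height (world z) of each of tealight0, tealight1, tealight2 below 0.024 m and angle between each of tealight0, tealight1, tealight2's own z axis and vertical below 0.15 rad and linear speed of each of tealight0, tealight1, tealight2 below 0.02 m/s and x of tealight1 in the frame of bay between -0.056 and 0.056 m and y of tealight1 in the frame of bay between -0.05 and 0.051 m and x of tealight2 in the frame of bay between -0.056 and 0.056 m and y of tealight2 in the frame of bay between -0.05 and 0.051 m); the robot touches nothing.
It fails at once if a tea light is lifted or tipped over (underside centre more than 12 mm above the shelf, or leaning more than 35 degrees) (height (world z) of any of tealight0, tealight1, tealight2 above 0.032 m or angle between any of tealight0, tealight1, tealight2's own z axis and vertical above 0.61 rad).
It fails at once if a tea light is squashed (over 20 N from the fingers) (contact force between the fingers and tealight0 above 20 N or contact force between the fingers and tealight1 above 20 N or contact force between the fingers and tealight2 above 20 N).
It fails at once if the tin, jar, cup, bowls or scoop is shifted by more than 20 mm (distance of any of tin, jar, cup, bowls, scoop from where it was at the start of the episode above 0.02 m).
It fails at once if the cupboard door is pushed towards shut (below 1.0 rad) (value of joint door below 1 rad).
It also fails if it takes over 67 s, if anything falls off the work surface, if the arm or the gripper's body presses on something with over 40 N, if the wrist force passes 120 N, or if a joint passes its speed limit or range.

## Working session

There is one attempt and no reset: what is moved stays moved. The work goes in short steps, Python scripts to look and compute and a tool call to move; the robot and the scene stay as the last step left them, time stands still between calls to the robot, and variables do not carry over. Pictures are saved under pics/ and viewed, and the job is handed in when it is done.

Besides the shell and the picture viewer there is one more tool, called after "Request:" as name([rows], argument=value, ...), one row to a line, values as JSON. servo_tool: Moves the arm, as the interface text tells. Its arguments: {"type":"object","properties":{"deltas":{"type":"array","items":{"type":"array","items":{"type":"array","items":{"type":"number"}}}}},"required":["deltas"]}

```bash
mkdir -p pics; cat > h.py <<'E'
import numpy as np, cv2
from plant import state, grab_frame, calibration, job_done
def ray(c,u,v):
    K=np.array(c["intrinsics"]);k1=c["k1"];T=np.array(c["world_from_camera"])
    d=np.array([(u-K[0,2])/K[0,0],(v-K[1,2])/K[1,1]]);s=d.copy()
    for _ in range(30): s=d/(1+k1*(s@s))
    return T[:3,3],T[:3,:3]@np.array([s[0],s[1],1.])
def onz(c,u,v,z):
    o,d=ray(c,u,v); return o+d*(z-o[2])/d[2]
def proj(c,p):
    K=np.array(c["intrinsics"]);T=np.array(c["world_from_camera"])
    q=T[:3,:3].T@(np.array(p)-T[:3,3]); s=q[:2]/q[2]; s=s*(1+c["k1"]*(s@s))
    return K[0,0]*s[0]+K[0,2],K[1,1]*s[1]+K[1,2]
def snap(n,f):
    c=calibration(n); im=np.array(grab_frame(n)); cv2.imwrite("pics/"+f,im[:,:,::-1]); return c,im
def reds(im,c,z=.036,amin=60):
    h=cv2.cvtColor(im,cv2.COLOR_RGB2HSV)
    m=(((h[...,0]<8)|(h[...,0]>170))&(h[...,1]>120)&(h[...,2]>60)).astype(np.uint8)
    n,l,s,ce=cv2.connectedComponentsWithStats(m)
    for i in range(1,n):
        if s[i,4]>=amin: print(s[i].tolist(),ce[i].round(1),onz(c,*ce[i],z).round(4))
E
python3 - <<'E'
from h import *
s=state();print(s)
for n in("top","scene"):
    c,im=snap(n,n+"0.png");print(n,np.array(c["world_from_camera"]).round(3).tolist());reds(im,c)
E
```

```text
{'time': 0.0, 'joint_pos': array([ 1.07197787e+00,  5.33643467e-02,  1.61432634e+00, -1.25053667e-05,
        1.47598373e+00, -1.18947918e-01]), 'joint_vel': array([-1.50920253e-03,  1.01676564e-04, -1.93391661e-05, -1.21881661e-03,
        1.08414308e-03, -8.67898182e-04]), 'joint_efforts': array([-1.52762163e-04, -3.93721139e+01, -3.70157576e+01, -2.68823460e-04,
        7.52030290e-03, -1.92113657e-05]), 'tool_pos': array([0.2314141 , 0.57988959, 0.22623906]), 'tool_rot': array([-3.10493544e-04,  1.88794636e-01,  9.82016039e-01, -9.93513506e-04]), 'contact_force': array([-0.17542458, -0.253278  , -0.27571399]), 'ft_torque': array([0.05171503, 0.06306001, 0.00279373]), 'gripper_width': 0.9964309842667393}
top [[-0.004, -0.999, 0.044, 0.411], [-1.0, 0.003, -0.023, -0.096], [0.023, -0.044, -0.999, 1.4], [0.0, 0.0, 0.0, 1.0]]
[370, 216, 14, 13, 135] [376.3 222.4] [ 0.5326 -0.2614  0.036 ]
[284, 223, 13, 13, 133] [289.9 228.6] [ 0.5178 -0.0507  0.036 ]
[318, 231, 13, 14, 132] [323.9 237.6] [ 0.4958 -0.1333  0.036 ]
[230, 398, 64, 64, 574] [257.9 413.8] [0.0725 0.027  0.036 ]
scene [[0.771, 0.421, -0.478, 1.064], [0.637, -0.501, 0.586, -0.793], [0.008, -0.756, -0.654, 0.872], [0.0, 0.0, 0.0, 1.0]]
[238, 164, 16, 19, 77] [246.9 171.3] [0.0768 0.0389 0.036 ]
[224, 183, 14, 12, 65] [231.7 189.7] [ 0.1158 -0.0624  0.036 ]
[333, 241, 11, 8, 69] [338.  244.9] [ 0.5207 -0.0507  0.036 ]
[306, 254, 12, 8, 79] [311.5 257.6] [ 0.498  -0.1336  0.036 ]
[283, 288, 13, 10, 100] [288.7 292.8] [ 0.5349 -0.261   0.036 ]
```

View pics/top0.png

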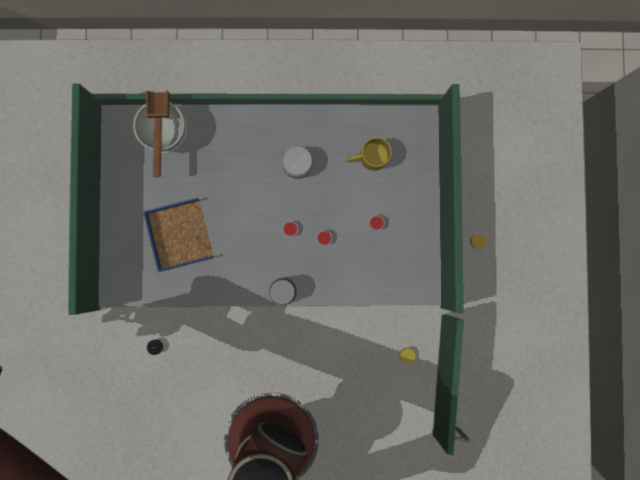

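View pics/scene0.png

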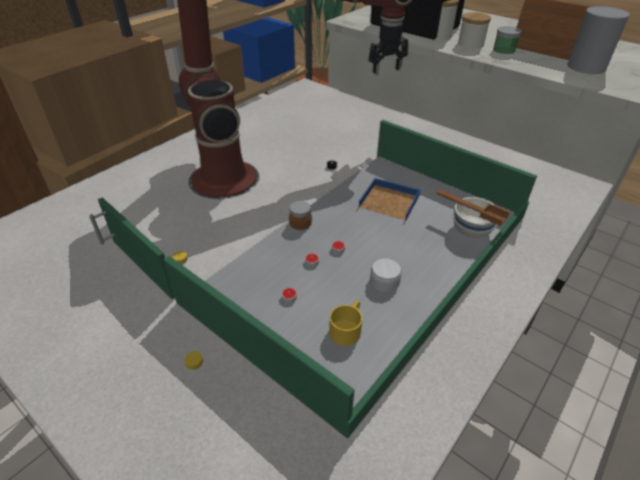

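```bash
python3 - <<'E'
from h import *
im=cv2.imread("pics/top0.png")[:,:,::-1].copy();c=calibration("top")
h=cv2.cvtColor(im,cv2.COLOR_RGB2HSV)
m=((h[...,0]>95)&(h[...,0]<130)&(h[...,1]>110)&(h[...,2]>50)).astype(np.uint8)
n,l,s,ce=cv2.connectedComponentsWithStats(m)
for i in range(1,n):
    if s[i,4]>60:
        print(s[i],ce[i])
        ys,xs=np.where(l==i); P=np.array([onz(c,x,y,.045)[:2] for x,y in zip(xs,ys)],dtype=np.float32)
        r=cv2.minAreaRect(P);print(r,cv2.boxPoints(r).round(4).tolist())
E
```

```text
[144 199  53  72 175] [160.33714286 226.10857143]
((0.5037349462509155, 0.22097456455230713), (0.14653407037258148, 0.12934911251068115), 14.043643951416016) [[0.4169999957084656, 0.26589998602867126], [0.44839999079704285, 0.1404999941587448], [0.590499997138977, 0.17599999904632568], [0.5590999722480774, 0.30149999260902405]]
```

The top view shows the bay at the left (cork at about 180,235), the red lights at (290,229), (324,238) and (376,222), and the jar at (282,291) on the near side. The tin (297,162) and the cup (376,153) are on the far side. Both cameras agree on the lights to about 3 mm. I'll shut the fingers and move over while refining the bay pose.

Request:
servo_tool([
  [[0,30,-55,0,-1.5],[0,58,-110,10,-3],[0,86,-165,20,-4.5],[0,114,-220,20,-6],[0,142,-270,20,-7.5]],
])

```text
time: 0.72
tool_pos: [0.3741, 0.3085, 0.2473]
tool_rot: [0.0, 0.552, 0.834, 0.0]
contact_force: [0.5, -0.2, 0.1]
gripper_width: 0.001
```

```bash
python3 - <<'E'
from h import *
im=cv2.imread("pics/top0.png")
crop=im[185:285,130:390]; cv2.imwrite("pics/crop0.png",cv2.resize(crop,None,fx=3,fy=3,interpolation=cv2.INTER_CUBIC))
c=calibration("top");h=cv2.cvtColor(im,cv2.COLOR_BGR2HSV)
m=((h[...,0]>5)&(h[...,0]<25)&(h[...,1]>90)).astype(np.uint8);m[:,:140]=0;m[:190]=0;m[285:]=0;m[:,230:]=0
n,l,s,ce=cv2.connectedComponentsWithStats(m);i=1+np.argmax(s[1:,4]);print(s[i],ce[i],onz(c,*ce[i],.02))
ys,xs=np.where(l==i);P=np.array([onz(c,x,y,.02)[:2] for x,y in zip(xs,ys)],dtype=np.float32)
print(cv2.minAreaRect(P))
E
```

```text
[ 149  201   64   66 2895] [180.32849741 233.95129534] [0.50656966 0.21853698 0.02      ]
((0.5060301423072815, 0.21872833371162415), (0.13850164413452148, 0.1276048719882965), 14.519083023071289)
```

View pics/crop0.png

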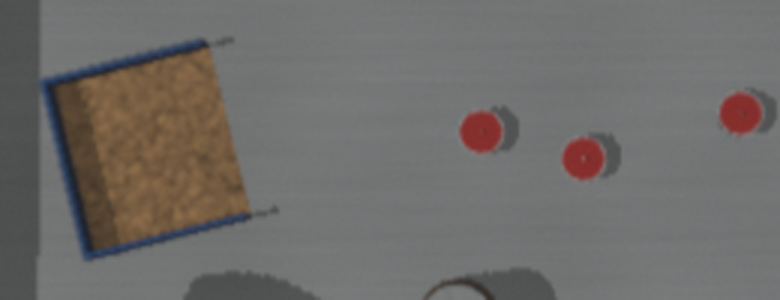

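The zoomed crop shows the cork floor, the blue U and the mouth facing right. The cork fit measures 138×128 mm, which matches the stated inside size. The bay centre is about (0.506, 0.2185), turned 14.4°. Next I'll move above the lights for a wrist view.

Request:
servo_tool([
  [[0,25,-55,0,-1],[0,50,-110,0,-2],[0,75,-165,0,-3],[0,95,-220,0,-4],[0,110,-275,0,-4]],
])

```text
time: 1.35
tool_pos: [0.4838, 0.0335, 0.247]
tool_rot: [-0.0, 0.712, 0.702, -0.0]
contact_force: [1.3, 0.1, 1.1]
gripper_width: -0.001
```

Request:
servo_tool([
  [[0,5,-50,0,0],[0,10,-100,0,0],[0,10,-150,0,0],[0,10,-150,0,0]],
])

```text
time: 1.85
tool_pos: [0.4932, -0.1171, 0.2468]
tool_rot: [-0.0, 0.713, 0.701, -0.0]
contact_force: [-0.5, -0.7, -0.0]
gripper_width: 0.003
```

```bash
python3 - <<'E'
from h import *
s=state();print(s["tool_pos"],s["tool_rot"],s["time"])
c,im=snap("wrist","w1.png");print(np.array(c["world_from_camera"]).round(3).tolist());reds(im,c)
E
```

```text
[ 0.49318856 -0.11713699  0.24684335] [-4.72323713e-04  7.13492944e-01  7.00662129e-01 -4.20033378e-04] 1.85
[[1.0, -0.016, -0.006, 0.495], [-0.017, -0.953, -0.303, -0.04], [-0.001, 0.303, -0.953, 0.393], [0.0, 0.0, 0.0, 1.0]]
[325, 126, 35, 37, 1033] [342.  143.7] [ 0.5178 -0.0487  0.036 ]
[304, 214, 33, 32, 854] [319.9 229.4] [ 0.4957 -0.1316  0.036 ]
[353, 328, 17, 25, 305] [361.1 339.1] [ 0.5398 -0.2582  0.036 ]
```

View pics/w1.png

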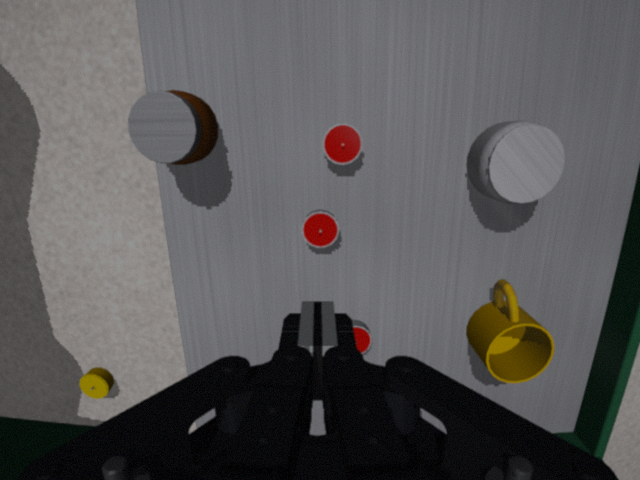

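The wrist view shows the shut fingers with a front face about 17 mm wide at (318,320). The lights are ahead of them at (342,144) and (320,229), within 2–3 mm of the other views. The push lines are almost along +y. I'll take the nearest-to-bay light first and come down just behind it.

Request:
servo_tool([
  [[0,23,29,-10,-0.25],[0,23,29,-70,-0.25],[0,23,29,-130,-0.25],[0,23,29,-180,-0.25],[0,23,29,-180,-0.25]],
])

```text
time: 2.52
tool_pos: [0.5126, -0.0829, 0.0626]
tool_rot: [-0.005, 0.72, 0.694, -0.002]
contact_force: [-0.7, 0.4, 0.5]
gripper_width: 0.001
```

```bash
python3 - <<'E'
from h import *
s=state();print(s["tool_pos"])
c,im=snap("wrist","w2.png");reds(im,c)
E
```

```text
[ 0.51256159 -0.0828847   0.06264353]
[291, 193, 70, 68, 3731] [325.4 226.4] [ 0.5178 -0.0484  0.036 ]
[262, 350, 15, 14, 78] [268.5 357.2] [ 0.4844 -0.1211  0.036 ]
```

View pics/w2.png

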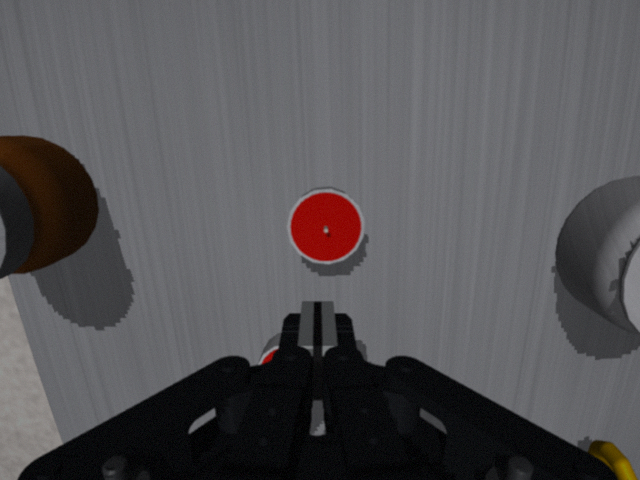

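Light a is straight ahead of the fingers at (325,226), at world (0.518, −0.048). I'm 4 mm off in x and a little close, so I'll shift and then lower.

Request:
servo_tool([
  [[0,4,-5,0,0],[0,4,-5,-10,0],[0,4,-5,-19,0],[0,4,-5,-19,0]],
])

```text
time: 3.08
tool_pos: [0.5199, -0.0904, 0.0476]
tool_rot: [-0.001, 0.721, 0.693, -0.0]
contact_force: [-0.0, 0.0, -0.5]
gripper_width: -0.0
```

Request:
servo_tool([
  [[0,-3.5,5,-4,0],[0,-3,15,-4,0],[0,-2.5,25,-4,0],[0,-2,40,-4,0],[0,-1.5,55,-4,0]],
])

```text
time: 3.7
tool_pos: [0.5193, -0.0343, 0.0447]
tool_rot: [0.0, 0.721, 0.693, 0.0]
contact_force: [0.3, 0.5, 0.5]
gripper_width: 0.003
```

Request:
servo_tool([
  [[0,0.5,12,0,0],[0,1,24,0,0],[0,2,36,0,0],[0,2.5,48,0,0],[0,2.5,48,0,0]],
])

```text
time: 4.32
tool_pos: [0.5217, 0.0132, 0.0445]
tool_rot: [-0.0, 0.72, 0.693, -0.0]
contact_force: [-0.2, -0.2, -0.0]
gripper_width: 0.002
```

```bash
python3 - <<'E'
from h import *
s=state();print(s["tool_pos"])
c,im=snap("wrist","w3.png");reds(im,c)
E
```

```text
[0.5217013  0.01318817 0.04446133]
[310, 401, 16, 34, 386] [317.6 418.9] [ 0.5197 -0.0516  0.036 ]
```

View pics/w3.png

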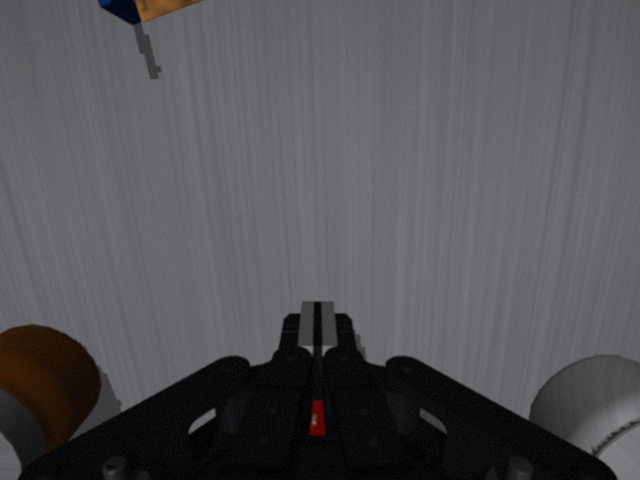

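The disc isn't ahead. A red sliver shows through the gap behind the fingers at (318,419). I'll check the other cameras.

```bash
python3 - <<'E'
from h import *
for n in("top","scene"):
    c,im=snap(n,n+"1.png");reds(im,c,amin=15)
im=cv2.imread("pics/scene1.png");cv2.imwrite("pics/s1c.png",cv2.resize(im[200:330,240:440],None,fx=4,fy=4,interpolation=cv2.INTER_CUBIC))
E
```

```text
[370, 217, 13, 12, 124] [376.3 222.4] [ 0.5325 -0.2615  0.036 ]
[284, 223, 13, 12, 119] [290.4 228.7] [ 0.5177 -0.0518  0.036 ]
[318, 231, 13, 14, 134] [323.9 237.5] [ 0.496  -0.1333  0.036 ]
[170, 359, 58, 104, 3334] [199.2 415.6] [0.0692 0.1675 0.036 ]
[139, 446, 20, 18, 135] [146.9 452.2] [-0.0169  0.2921  0.036 ]
[164, 469, 43, 11, 373] [184.  474.5] [-0.0703  0.2033  0.036 ]
[299, 470, 3, 10, 16] [299.9 475.2] [-0.0745 -0.0733  0.036 ]
[240, 0, 6, 6, 17] [242.7   1.9] [-1.368   1.3816  0.036 ]
[246, 0, 6, 10, 19] [248.4   5.4] [-1.2835  1.3504  0.036 ]
[259, 0, 73, 87, 1035] [300.5  47.8] [-0.5397  1.0014  0.036 ]
[253, 13, 6, 9, 24] [255.9  17.8] [-1.0657  1.2024  0.036 ]
[259, 24, 7, 12, 27] [262.1  28.7] [-0.8988  1.086   0.036 ]
[273, 43, 6, 8, 24] [275.6  46.2] [-0.6513  0.9355  0.036 ]
[278, 50, 15, 13, 44] [283.7  55.4] [-0.5319  0.8678  0.036 ]
[283, 60, 9, 9, 22] [286.4  64. ] [-0.4473  0.7955  0.036 ]
[289, 69, 27, 31, 135] [303.6  85.6] [-0.224   0.6628  0.036 ]
[258, 77, 27, 13, 120] [274.   83.6] [-0.3353  0.5943  0.036 ]
[233, 82, 20, 17, 94] [240.4  88.3] [-0.4104  0.4659  0.036 ]
[321, 88, 25, 14, 127] [331.6  93.3] [-0.0829  0.6808  0.036 ]
[349, 119, 22, 11, 94] [358.7 123.8] [0.1627 0.5361 0.036 ]
[352, 122, 35, 25, 274] [368.5 133.7] [0.2351 0.4974 0.036 ]
[362, 155, 10, 9, 23] [366. 159.] [0.3286 0.3499 0.036 ]
[193, 169, 9, 15, 61] [196.8 176.7] [-0.0215 -0.0856  0.036 ]
[195, 182, 13, 11, 48] [201.7 186.4] [ 0.0317 -0.11    0.036 ]
[238, 183, 7, 7, 25] [240.8 185.9] [ 0.1221 -0.0302  0.036 ]
[225, 184, 8, 7, 18] [228.6 187.3] [ 0.099  -0.0599  0.036 ]
[207, 187, 19, 7, 42] [215.7 190.3] [ 0.0807 -0.096   0.036 ]
[333, 242, 11, 7, 63] [338. 245.] [ 0.5209 -0.0511  0.036 ]
[306, 254, 12, 8, 80] [311.5 257.6] [ 0.4981 -0.1334  0.036 ]
[283, 288, 13, 10, 98] [288.8 292.7] [ 0.535  -0.2607  0.036 ]
```

View pics/s1c.png

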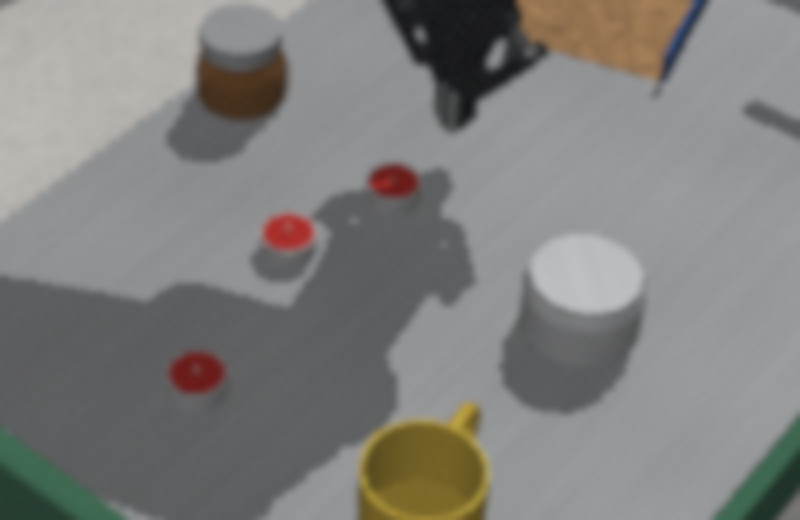

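View pics/top1.png

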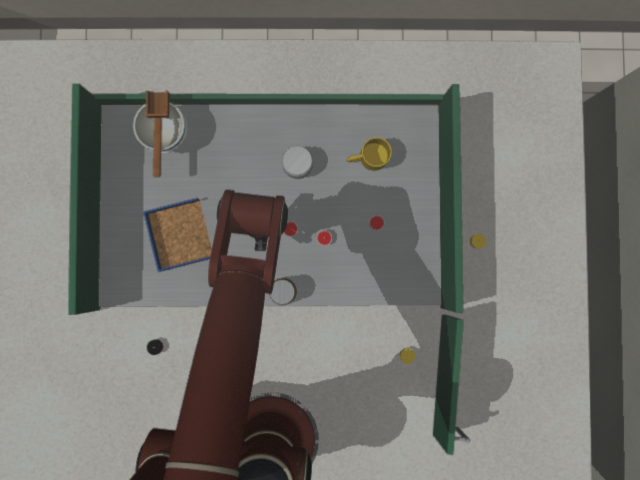

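```bash
python3 - <<'E'
from h import *
c=calibration("scene")
for z in(.02,.03,.04,.05,.06): print(z,onz(c,240+453/4,200+127/4,z).round(4), np.round(proj(c,[.5217,.0132,z]),1))
c=calibration("wrist");print(state()["tool_pos"])
for z in(.02,.0255,.036,.05,.0445): print(z,onz(c,318,302,z).round(4),onz(c,318,345,z).round(4),(onz(c,335,302,z)-onz(c,301,302,z)).round(4))
E
```

```text
0.02 [0.5094 0.0344 0.02  ] [352.3 237.4]
0.03 [0.5159 0.0247 0.03  ] [352.5 234.7]
0.04 [0.5224 0.015  0.04  ] [352.7 232. ]
0.05 [0.5289 0.0053 0.05  ] [352.9 229.2]
0.06 [ 0.5354 -0.0044  0.06  ] [353.1 226.4]
[0.52169853 0.01225986 0.04448859]
0.02 [0.5222 0.0076 0.02  ] [ 0.5212 -0.0178  0.02  ] [ 0.0174 -0.0007  0.    ]
0.0255 [0.5223 0.0102 0.0255] [ 0.5214 -0.0143  0.0255] [ 0.0169 -0.0007  0.    ]
0.036 [0.5224 0.0153 0.036 ] [ 0.5216 -0.0077  0.036 ] [ 0.0158 -0.0006 -0.    ]
0.05 [0.5227 0.022  0.05  ] [0.5219 0.0012 0.05  ] [ 0.0144 -0.0006 -0.    ]
0.0445 [0.5226 0.0194 0.0445] [ 0.5218 -0.0023  0.0445] [ 0.0149 -0.0006  0.    ]
```

The lights are unmoved, and the scene ray puts the visible tip at z≈0.04–0.05. So the real fingertips sit higher than the TCP−19 mm I assumed, and they passed over the light. I'll find the height by lowering in small steps on the free shelf here, watching the force.

Request:
servo_tool([
  [[0,0,0,-2,0],[0,0,0,-4,0],[0,0,0,-4,0]],
])

```text
time: 4.85
tool_pos: [0.5215, 0.0123, 0.0402]
tool_rot: [-0.0, 0.721, 0.693, -0.0]
contact_force: [0.7, -0.5, -0.7]
gripper_width: -0.001
```

Request:
servo_tool([
  [[0,0,0,-2,0],[0,0,0,-3,0],[0,0,0,-3,0]],
])

```text
time: 5.22
tool_pos: [0.5216, 0.0125, 0.0374]
tool_rot: [-0.0, 0.721, 0.693, -0.0]
contact_force: [-0.6, 0.0, 0.0]
gripper_width: 0.0
```

Request:
servo_tool([
  [[0,0,0,-2,0],[0,0,0,-4,0],[0,0,0,-4,0]],
])

```text
time: 5.6
tool_pos: [0.5215, 0.0125, 0.0332]
tool_rot: [-0.0, 0.721, 0.693, -0.0]
contact_force: [0.3, 0.4, -0.2]
gripper_width: -0.003
```

```bash
python3 - <<'E'
from h import *
print(state()["tool_pos"])
snap("scene","scene2.png")
im=cv2.imread("pics/scene2.png");cv2.imwrite("pics/s2c.png",cv2.resize(im[190:260,310:400],None,fx=8,fy=8,interpolation=cv2.INTER_CUBIC))
E
```

```text
[0.52150135 0.01248758 0.03322575]
```

View pics/s2c.png

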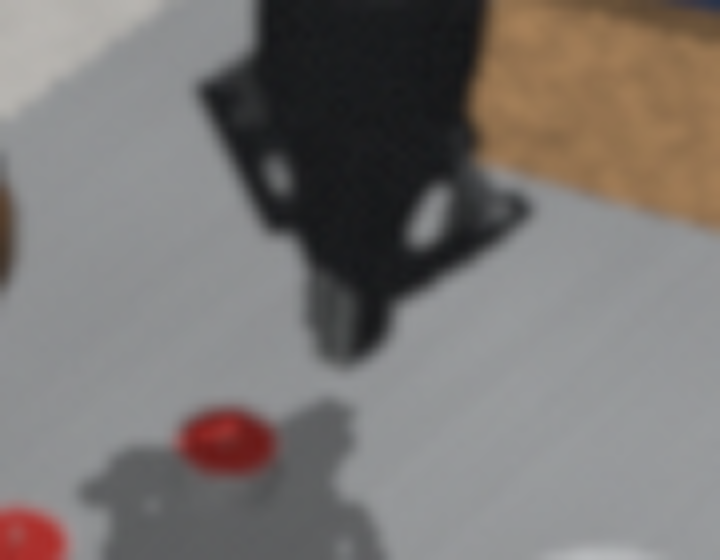

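Request:
servo_tool([
  [[0,0,0,-2,0],[0,0,0,-4,0],[0,0,0,-4,0]],
])

```text
time: 6.02
tool_pos: [0.5215, 0.0125, 0.0292]
tool_rot: [-0.0, 0.721, 0.693, -0.0]
contact_force: [0.6, -0.4, 0.1]
gripper_width: -0.002
```

Request:
servo_tool([
  [[0,0,0,-1.5,0],[0,0,0,-3,0],[0,0,0,-3,0]],
])

```text
time: 6.4
tool_pos: [0.5216, 0.0125, 0.0263]
tool_rot: [-0.0, 0.721, 0.693, -0.0]
contact_force: [0.3, 1.3, 0.4]
gripper_width: -0.001
```

```bash
python3 - <<'E'
from h import *
print(state()["tool_pos"])
c,_=snap("scene","scene3.png")
for z in (.02,.03,.04): print(np.round(proj(c,[.5285,.0025,z]),1))
im=cv2.imread("pics/scene3.png");cv2.imwrite("pics/s3c.png",cv2.resize(im[190:260,310:400],None,fx=8,fy=8,interpolation=cv2.INTER_CUBIC))
E
```

```text
[0.52156474 0.01245899 0.02632268]
[351.9 240.5]
[352.1 237.7]
[352.3 235. ]
```

View pics/s3c.png

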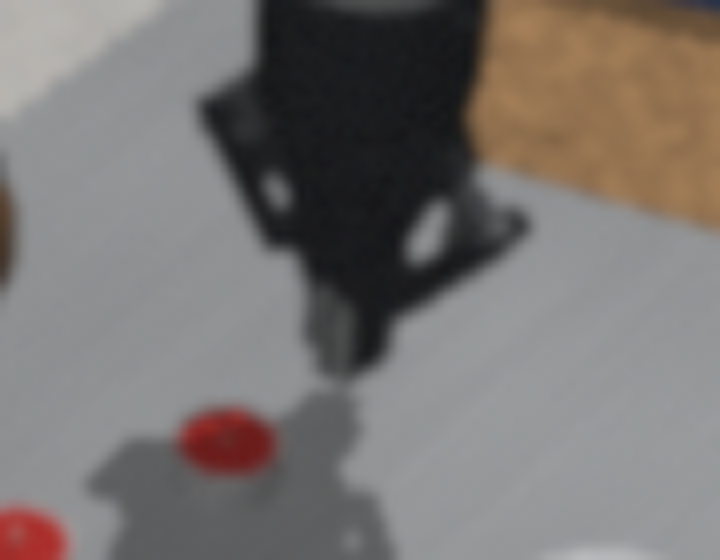

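Shadow and tip now nearly meet, at about (342,385) in the crop. So the tips are only about 1–2 mm below the TCP, and TCP z≈0.026 is the right sweeping height. I'll lift, go back behind light a and lower there.

Request:
servo_tool([
  [[0,0,0,45,0],[0,-5,-50,45,0],[0,-5,-101,45,0],[0,-5,-101,45,0],[0,-5,-101,45,0]],
])

```text
time: 7.08
tool_pos: [0.5165, -0.0883, 0.0713]
tool_rot: [-0.0, 0.721, 0.693, 0.0]
contact_force: [-1.0, 0.8, -1.1]
gripper_width: 0.001
```

Request:
servo_tool([
  [[0,0,0,-23,0],[0,0,0,-45.5,0],[0,0,0,-45.5,0]],
])

```text
time: 7.45
tool_pos: [0.5148, -0.0867, 0.0238]
tool_rot: [-0.002, 0.72, 0.694, -0.001]
contact_force: [-0.3, 0.6, 0.7]
gripper_width: 0.0
```

```bash
python3 - <<'E'
from h import *
print(state()["tool_pos"])
c,im=snap("wrist","w4.png");reds(im,c)
for z in(.02,.025,.03):print(onz(c,318,302,z))
E
```

```text
[ 0.51477743 -0.08667864  0.0238206 ]
[276, 198, 90, 87, 6014] [320.7 241.1] [ 0.5178 -0.0482  0.036 ]
[310, 408, 6, 26, 91] [312.7 420.8] [ 0.5113 -0.1334  0.036 ]
[ 0.51554399 -0.08138013  0.02      ]
[ 0.51564175 -0.07897791  0.025     ]
[ 0.51573951 -0.07657569  0.03      ]
```

View pics/w4.png

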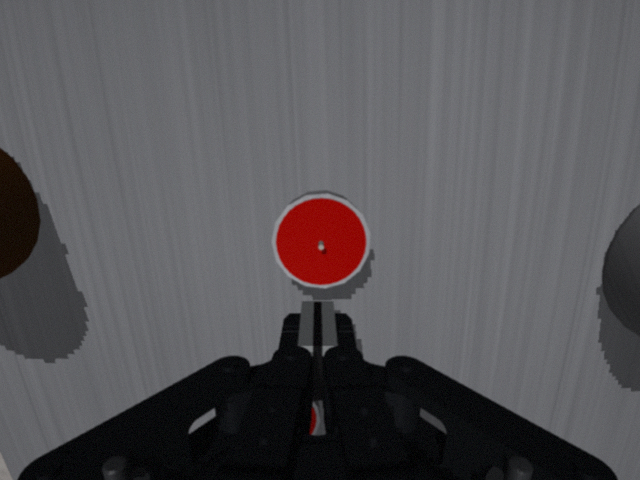

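Now the tip is low and light a is centred right ahead at (321,241). Pushing.

Request:
servo_tool([
  [[0,0.2,6,0,0],[0,0.6,15,0,0],[0,1.2,27,0,0],[0,1.8,40,0,0],[0,2.5,53,0,0]],
])

```text
time: 8.12
tool_pos: [0.5192, -0.0345, 0.0261]
tool_rot: [0.0, 0.721, 0.693, 0.0]
contact_force: [0.9, -0.4, -0.0]
gripper_width: -0.002
```

```bash
python3 - <<'E'
from h import *
print(state()["tool_pos"])
c,im=snap("wrist","w5.png");reds(im,c)
E
```

```text
[ 0.51921586 -0.03450351  0.02608414]
[270, 218, 87, 82, 5544] [313.4 258.7] [ 0.5191 -0.0038  0.036 ]
```

View pics/w5.png

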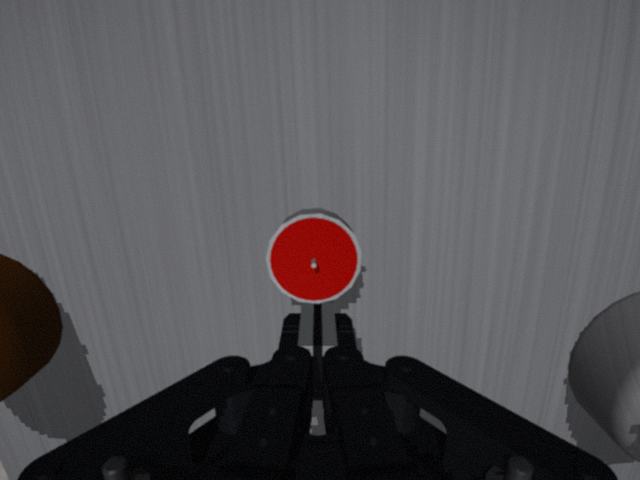

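Light a is riding on the finger face at (313,259). Continuing.

Request:
servo_tool([
  [[0,0.5,15,0,0],[0,1.2,30,0,0],[0,2,45,0,0],[0,2.7,60,0,0],[0,3.5,75,0,0]],
])

```text
time: 8.8
tool_pos: [0.5227, 0.0405, 0.026]
tool_rot: [-0.0, 0.721, 0.693, 0.0]
contact_force: [-0.3, -0.7, 0.7]
gripper_width: -0.003
```

Request:
servo_tool([
  [[0,0.7,15,0,0],[0,1.4,30,0,0],[0,2.1,45,0,0],[0,2.9,60,0,0],[0,3.6,75,0,0]],
])

```text
time: 9.43
tool_pos: [0.5264, 0.1154, 0.026]
tool_rot: [0.0, 0.721, 0.693, 0.0]
contact_force: [0.8, -0.8, 0.9]
gripper_width: 0.003
```

```bash
python3 - <<'E'
from h import *
print(state()["tool_pos"])
c,im=snap("wrist","w6.png");reds(im,c)
E
```

```text
[0.52635087 0.11544599 0.02598873]
[270, 218, 87, 82, 5545] [313.  258.7] [0.5261 0.1462 0.036 ]
```

View pics/w6.png

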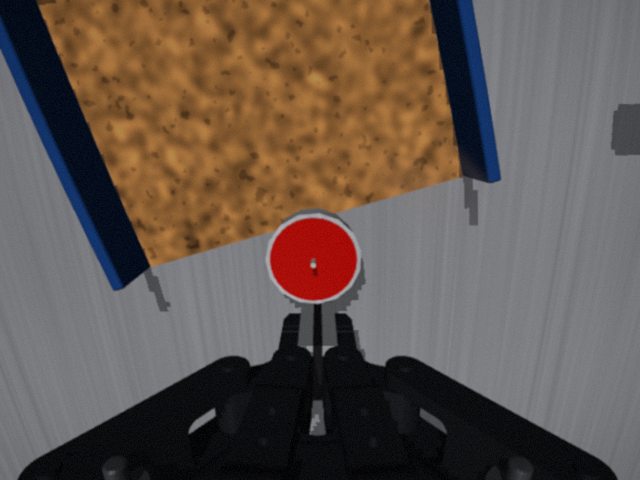

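Light a stays centred on the fingers, at the mouth's edge. The mouth's inner corners are at (149,264) and (463,176). I'll check the bay from these and push on.

```bash
python3 - <<'E'
from h import *
c=calibration("wrist")
p=onz(c,149,264,.02)[:2];q=onz(c,463,176,.02)[:2];d=q-p;L=np.hypot(*d);d/=L;n=np.array([-d[1],d[0]])
print(p,q,L,np.degrees(np.arctan2(d[1],d[0])),(p+q)/2+.065*n)
E
```

```text
[0.45241412 0.1421798 ] [0.58924274 0.17577996] 0.14089373187227158 13.796771528402868 [0.50532731 0.22210448]
```

Request:
servo_tool([
  [[0,0.7,15,0,0],[0,1.4,30,0,0],[0,2.1,45,0,0],[0,2.9,60,0,0],[0,3.6,75,0,0]],
])

```text
time: 10.1
tool_pos: [0.5299, 0.1905, 0.026]
tool_rot: [-0.0, 0.721, 0.693, -0.0]
contact_force: [0.3, -0.1, 1.0]
gripper_width: 0.001
```

Request:
servo_tool([
  [[0,0.7,12,0,0],[0,1.2,24,0,0],[0,1.8,32,0,0],[0,2,36,0,0],[0,2,36,0,0]],
])

```text
time: 10.72
tool_pos: [0.5319, 0.2255, 0.026]
tool_rot: [0.0, 0.721, 0.693, -0.0]
contact_force: [-0.9, -0.8, -0.1]
gripper_width: 0.0
```

```bash
python3 - <<'E'
from h import *
print(state()["tool_pos"])
c,im=snap("wrist","w7.png");reds(im,c)
E
```

```text
[0.53189894 0.22552912 0.02599066]
[269, 216, 87, 83, 5564] [312.2 257.2] [0.5314 0.2569 0.036 ]
```

View pics/w7.png

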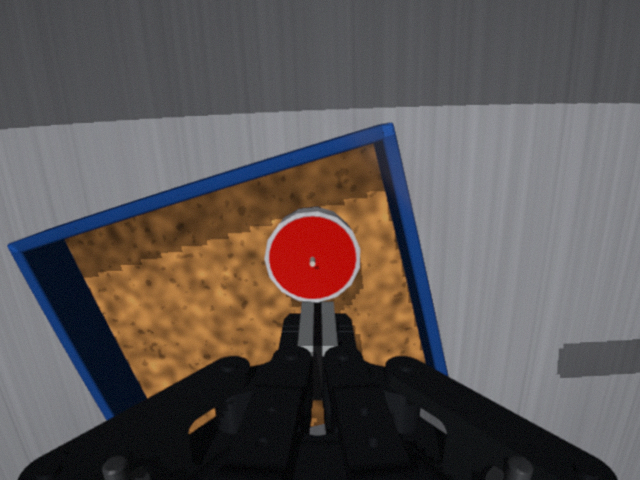

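Light a is inside the bay near its far-back area, at (312,257) and world (0.531, 0.257). Now back off, lift and go behind light b.

Request:
servo_tool([
  [[0,-1,-15,0,0],[0,-2,-20,55,0],[0,-8,-80,60,0],[0,-13,-140,60,0],[0,-18,-200,60,0]],
])

```text
time: 11.4
tool_pos: [0.5133, 0.0228, 0.0864]
tool_rot: [0.001, 0.721, 0.693, 0.0]
contact_force: [0.4, -0.5, -0.4]
gripper_width: 0.003
```

Request:
servo_tool([
  [[0,-5,-60,0,0.4],[0,-10,-120,0,0.95],[0,-15,-175,0,0.95],[0,-15.5,-200,0,0.95],[0,-15.5,-200,0,0.95]],
])

```text
time: 12.02
tool_pos: [0.4976, -0.1769, 0.0861]
tool_rot: [0.0, 0.687, 0.727, -0.0]
contact_force: [-0.3, 0.0, 0.1]
gripper_width: -0.001
```

```bash
python3 - <<'E'
from h import *
print(state()["tool_pos"],state()["tool_rot"])
c,im=snap("wrist","w8.png");reds(im,c)
c,im=snap("top","top2.png");reds(im,c)
E
```

```text
[ 0.49756298 -0.17687545  0.08609698] [ 7.73556443e-05  6.87063139e-01  7.26597707e-01 -9.97433747e-05]
[287, 165, 63, 63, 3109] [317.8 196. ] [ 0.4955 -0.1313  0.036 ]
[158, 217, 13, 13, 138] [164.  223.2] [0.5316 0.2546 0.036 ]
[319, 231, 12, 14, 90] [324.8 238.8] [ 0.4928 -0.1355  0.036 ]
[209, 362, 82, 107, 3429] [248.7 420.6] [0.0564 0.0491 0.036 ]
[155, 410, 18, 14, 97] [163.5 415.7] [0.0694 0.2528 0.036 ]
[197, 463, 40, 17, 331] [213.7 473.9] [-0.0694  0.1326  0.036 ]
```

View pics/w8.png

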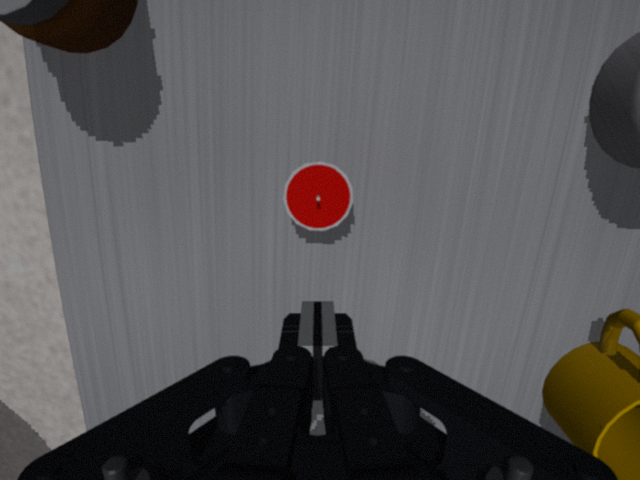

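Light b is centred ahead at (318,196), and light a is confirmed in the bay by the top camera at (0.532, 0.255). I'll lower and push b.

Request:
servo_tool([
  [[0,0,0,-30,0],[0,0,0,-60,0],[0,0,0,-60,0],[0,-0.3,6,-60,0],[0,-0.8,15,-60,0]],
])

```text
time: 12.75
tool_pos: [0.4988, -0.1594, 0.0277]
tool_rot: [0.001, 0.685, 0.728, 0.0]
contact_force: [0.2, 0.1, 0.0]
gripper_width: 0.003
```

Request:
servo_tool([
  [[0,-0.7,12,0,0],[0,-1.4,25,0,0],[0,-2.3,40,0,0],[0,-3.1,55,0,0],[0,-4,70,0,0]],
])

```text
time: 13.38
tool_pos: [0.4935, -0.0884, 0.026]
tool_rot: [-0.0, 0.685, 0.728, -0.0]
contact_force: [-0.6, 0.0, 0.2]
gripper_width: -0.004
```

```bash
python3 - <<'E'
from h import *
print(state()["tool_pos"],state()["contact_force"])
c,im=snap("wrist","w9.png");reds(im,c)
E
```

```text
[ 0.49346602 -0.08840601  0.02596644] [-0.62338654  0.03928501  0.1812498 ]
[271, 218, 87, 83, 5552] [313.5 258.8] [ 0.4904 -0.0579  0.036 ]
```

Request:
servo_tool([
  [[0,-0.8,15,0,0],[0,-1.7,30,0,0],[0,-2.5,45,0,0],[0,-3.3,60,0,0],[0,-4.2,75,0,0]],
])

```text
time: 14.05
tool_pos: [0.4893, -0.0135, 0.026]
tool_rot: [-0.0, 0.686, 0.728, 0.0]
contact_force: [0.5, -0.3, 0.2]
gripper_width: -0.001
```

Request:
servo_tool([
  [[0,-0.8,15,0,0],[0,-1.7,30,0,0],[0,-2.5,45,0,0],[0,-3.3,60,0,0],[0,-4.2,75,0,0]],
])

```text
time: 14.68
tool_pos: [0.4851, 0.0615, 0.026]
tool_rot: [0.0, 0.686, 0.728, 0.0]
contact_force: [-1.0, 0.3, 0.5]
gripper_width: -0.005
```

```bash
python3 - <<'E'
from h import *
print(state()["tool_pos"],state()["contact_force"])
c,im=snap("wrist","w10.png");reds(im,c)
E
```

```text
[0.48514328 0.06145507 0.02601599] [-1.04025924  0.29179714  0.50352077]
[270, 218, 87, 82, 5559] [313.3 258.7] [0.482 0.092 0.036]
```

View pics/w10.png

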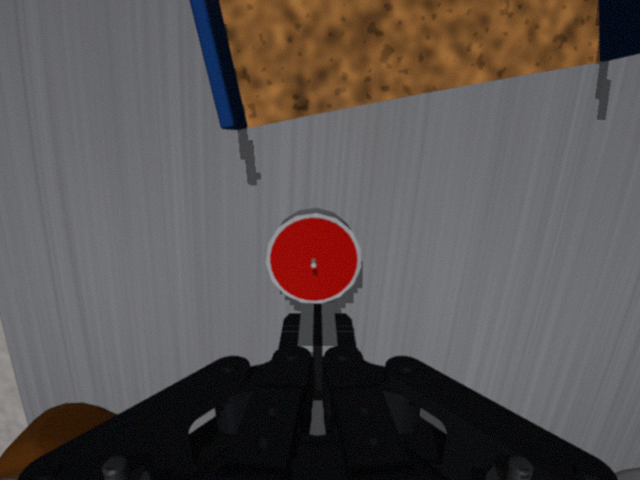

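Light b rides centred at (313,259) and will clear the near wall's corner by about 8 mm.

Request:
servo_tool([
  [[0,-0.8,15,0,0],[0,-1.6,30,0,0],[0,-2.4,45,0,0],[0,-3.2,60,0,0],[0,-4,75,0,0]],
])

```text
time: 15.35
tool_pos: [0.4811, 0.1365, 0.026]
tool_rot: [0.0, 0.686, 0.728, 0.0]
contact_force: [-0.3, -1.1, -0.1]
gripper_width: -0.001
```

Request:
servo_tool([
  [[0,-0.8,15,0,0],[0,-1.6,30,0,0],[0,-2.4,45,0,0],[0,-3.2,60,0,0],[0,-4,72,0,0]],
])

```text
time: 15.98
tool_pos: [0.4771, 0.2084, 0.026]
tool_rot: [0.0, 0.685, 0.728, 0.0]
contact_force: [0.0, -0.7, -0.1]
gripper_width: -0.0
```

```bash
python3 - <<'E'
from h import *
print(state()["tool_pos"],state()["contact_force"])
c,im=snap("wrist","w11.png");reds(im,c)
E
```

```text
[0.47714155 0.20844191 0.02600019] [ 0.0091636  -0.69423285 -0.12858586]
[421, 180, 88, 87, 5894] [464.6 223.1] [0.5312 0.257  0.036 ]
[270, 218, 87, 82, 5542] [312.8 258.7] [0.4738 0.239  0.036 ]
```

View pics/w11.png

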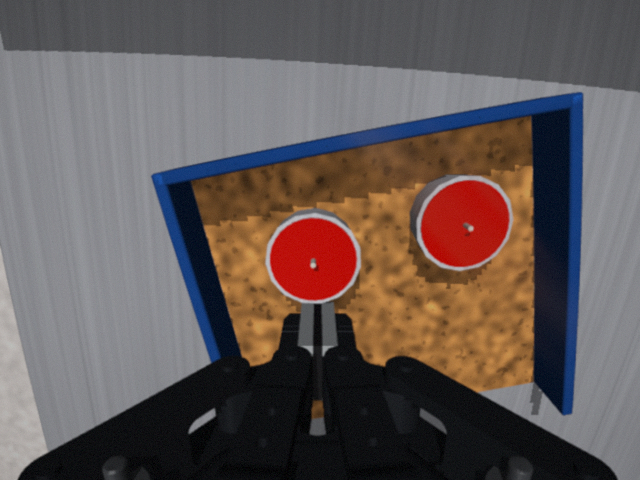

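Both lights are wholly inside, at (313,259) and (465,223). Now for the third.

Request:
servo_tool([
  [[0,0.8,-15,0,0],[0,1,-20,55,0],[0,10,-80,60,0],[0,20,-140,60,0],[0,30,-200,60,0]],
])

```text
time: 16.65
tool_pos: [0.5071, 0.0044, 0.0865]
tool_rot: [0.001, 0.686, 0.728, 0.0]
contact_force: [0.3, -0.2, -1.4]
gripper_width: -0.002
```

Request:
servo_tool([
  [[0,6,-60,0,-0.2],[0,12,-120,0,-0.2],[0,18,-180,0,-0.2],[0,24,-240,0,-0.2],[0,28.5,-300,0,-0.2]],
])

```text
time: 17.27
tool_pos: [0.5345, -0.2958, 0.086]
tool_rot: [0.0, 0.694, 0.72, -0.0]
contact_force: [0.5, 0.0, 0.0]
gripper_width: -0.002
```

Request:
servo_tool([
  [[0,0,-13,0,0],[0,0,-13,0,0],[0,0,-13,0,0]],
])

```text
time: 17.65
tool_pos: [0.5351, -0.3043, 0.0856]
tool_rot: [-0.001, 0.693, 0.721, 0.0]
contact_force: [0.4, 0.6, -0.3]
gripper_width: 0.001
```

```bash
python3 - <<'E'
from h import *
print(state()["tool_pos"],state()["tool_rot"])
c,im=snap("wrist","w12.png");reds(im,c)
E
```

```text
[ 0.53513347 -0.30430139  0.08558263] [-6.54065657e-04  6.92862856e-01  7.21069090e-01  3.94881846e-05]
[283, 166, 64, 64, 3109] [314.8 197.5] [ 0.5322 -0.2595  0.036 ]
```

View pics/w12.png

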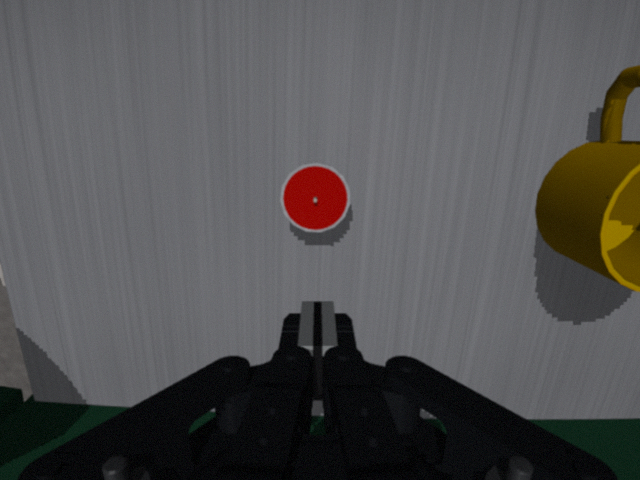

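Light c is centred ahead at (315,197). Lower and push.

Request:
servo_tool([
  [[0,-1,0,-30,0],[0,-1,0,-59.5,0],[0,-1,0,-59.5,0],[0,-1.2,6,-59.5,0],[0,-1.5,15,-59.5,0]],
])

```text
time: 18.32
tool_pos: [0.5353, -0.2906, 0.0285]
tool_rot: [0.001, 0.693, 0.721, 0.0]
contact_force: [-0.0, 0.3, -0.2]
gripper_width: -0.0
```

Request:
servo_tool([
  [[0,-0.4,12,0,0],[0,-0.9,25,0,0],[0,-1.4,40,0,0],[0,-1.9,55,0,0],[0,-2.4,70,0,0]],
])

```text
time: 18.95
tool_pos: [0.5317, -0.2194, 0.0265]
tool_rot: [-0.0, 0.693, 0.721, -0.0]
contact_force: [0.1, -0.3, 0.1]
gripper_width: 0.0
```

```bash
python3 - <<'E'
from h import *
print(state()["tool_pos"],state()["contact_force"])
c,im=snap("wrist","w13.png");reds(im,c)
E
```

```text
[ 0.53168208 -0.2194057   0.02647403] [ 0.12213706 -0.30861117  0.07790981]
[270, 218, 87, 82, 5518] [312.8 258.4] [ 0.529  -0.1888  0.036 ]
```

Request:
servo_tool([
  [[0,-0.5,15,0,0],[0,-1,30,0,0],[0,-1.4,45,0,0],[0,-1.9,60,0,0],[0,-2.4,75,0,0]],
])

```text
time: 19.62
tool_pos: [0.5294, -0.1445, 0.0265]
tool_rot: [-0.0, 0.693, 0.721, 0.0]
contact_force: [0.8, -0.0, -0.5]
gripper_width: 0.003
```

Request:
servo_tool([
  [[0,-0.5,15,0,0],[0,-1,30,0,0],[0,-1.4,45,0,0],[0,-1.9,60,0,0],[0,-2.4,75,0,0]],
])

```text
time: 20.25
tool_pos: [0.527, -0.0696, 0.0265]
tool_rot: [0.0, 0.693, 0.721, -0.0]
contact_force: [-0.8, 0.2, 0.3]
gripper_width: 0.003
```

Request:
servo_tool([
  [[0,-0.5,15,0,0],[0,-1,30,0,0],[0,-1.4,45,0,0],[0,-1.9,60,0,0],[0,-2.4,75,0,0]],
])

```text
time: 20.88
tool_pos: [0.5246, 0.0055, 0.0265]
tool_rot: [0.0, 0.693, 0.721, 0.0]
contact_force: [0.2, -0.3, -0.2]
gripper_width: -0.002
```

```bash
python3 - <<'E'
from h import *
print(state()["tool_pos"],state()["contact_force"])
c,im=snap("wrist","w14.png");reds(im,c)
E
```

```text
[0.52458825 0.00545202 0.02652316] [ 0.19625158 -0.30350903 -0.23738149]
[269, 218, 87, 82, 5529] [312.1 258.4] [0.5216 0.036  0.036 ]
```

View pics/w14.png

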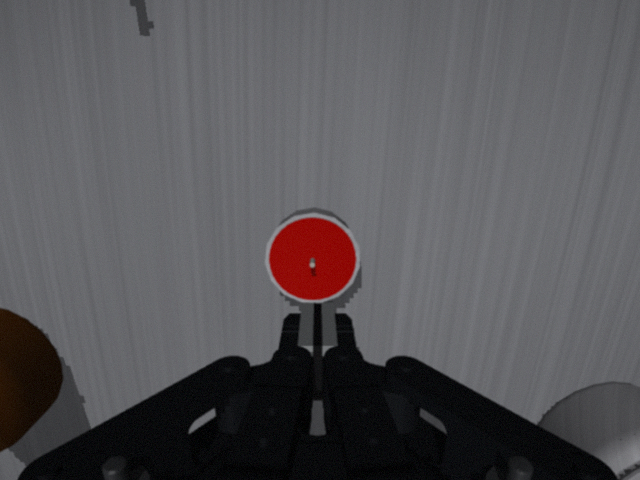

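Light c is still centred at (312,258), with 163 mm to go.

Request:
servo_tool([
  [[0,-0.5,15,0,0],[0,-1,30,0,0],[0,-1.4,45,0,0],[0,-1.9,60,0,0],[0,-2.4,75,0,0]],
])

```text
time: 21.55
tool_pos: [0.5221, 0.0805, 0.0265]
tool_rot: [-0.0, 0.693, 0.721, 0.0]
contact_force: [0.1, -0.2, 0.0]
gripper_width: 0.003
```

Request:
servo_tool([
  [[0,-0.5,15,0,0],[0,-1,30,0,0],[0,-1.4,45,0,0],[0,-1.9,60,0,0],[0,-2.4,75,0,0]],
])

```text
time: 22.18
tool_pos: [0.5198, 0.1554, 0.0265]
tool_rot: [-0.0, 0.693, 0.721, 0.0]
contact_force: [-0.4, 0.0, -0.7]
gripper_width: -0.002
```

Request:
servo_tool([
  [[0,-0.3,8,0,0],[0,-0.4,12,0,0],[0,-0.4,12,0,0]],
])

```text
time: 22.55
tool_pos: [0.5194, 0.1665, 0.0265]
tool_rot: [0.0, 0.693, 0.721, -0.0]
contact_force: [0.6, -0.3, -0.7]
gripper_width: 0.003
```

```bash
python3 - <<'E'
from h import *
print(state()["tool_pos"],state()["contact_force"])
c,im=snap("wrist","w15.png");reds(im,c)
E
```

```text
[0.5194038  0.16653324 0.02647446] [ 0.58216611 -0.29494309 -0.74616144]
[312, 46, 98, 104, 7875] [360.9  97.8] [0.5312 0.2569 0.036 ]
[152, 92, 94, 98, 7133] [198.4 140.7] [0.4738 0.2403 0.036 ]
[269, 216, 86, 82, 5516] [311.5 256.7] [0.5161 0.1978 0.036 ]
```

View pics/w15.png

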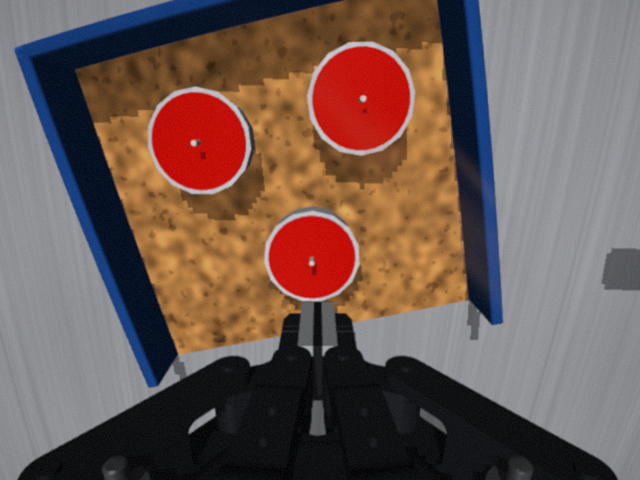

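All three lights are inside. Light c, at (312,257), sits about 20 mm within the mouth line. I'll back off, lift and check.

Request:
servo_tool([
  [[0,0.4,-12,0,0],[0,1,-30,0,0],[0,1,-40,50,0],[0,1,-70,100,0],[0,1,-100,140,0]],
])

```text
time: 23.22
tool_pos: [0.5207, 0.0644, 0.1688]
tool_rot: [0.001, 0.693, 0.721, 0.001]
contact_force: [0.5, 0.5, 0.0]
gripper_width: -0.001
```

Request:
servo_tool([
  [[0,0,-50,0,0],[0,0,-100,0,0],[0,0,-100,0,0],[0,0,-100,0,0]],
])

```text
time: 23.72
tool_pos: [0.52, -0.0342, 0.1663]
tool_rot: [-0.0, 0.694, 0.72, 0.0]
contact_force: [0.6, -0.0, -0.4]
gripper_width: -0.001
```

```bash
python3 - <<'E'
from h import *
print(state()["tool_pos"],state()["contact_force"],state()["time"])
C=np.array([.506,.2195]);t=np.radians(14.2);R=np.array([[np.cos(t),np.sin(t)],[-np.sin(t),np.cos(t)]])
c,im=snap("top","top9.png");reds(im,c)
for p in([.5312,.2569],[.4738,.2403],[.5161,.1978]):print(R@(np.array(p)-C))
c,im=snap("scene","scene9.png");reds(im,c)
E
```

```text
[ 0.52002882 -0.03416496  0.16630261] [ 0.62936462 -0.00090769 -0.3611778 ] 23.725
[158, 217, 13, 14, 139] [164.  223.3] [0.5315 0.2546 0.036 ]
[182, 223, 14, 14, 145] [188.3 229.4] [0.5165 0.1957 0.036 ]
[164, 241, 14, 13, 144] [170.6 247.1] [0.4736 0.2382 0.036 ]
[172, 336, 77, 144, 5718] [211.4 421.1] [0.056  0.1382 0.036 ]
[140, 437, 35, 22, 252] [152.7 444.8] [0.0004 0.2783 0.036 ]
[0.03360452 0.03007551]
[-0.02611375  0.02806336]
[ 0.00446823 -0.02351457]
[247, 0, 60, 48, 460] [274.6  18.9] [-0.9698  1.2606  0.036 ]
[282, 45, 32, 22, 178] [300.9  55.6] [-0.4666  0.9208  0.036 ]
[335, 74, 29, 10, 109] [348.8  78.4] [-0.1212  0.8526  0.036 ]
[257, 80, 31, 15, 194] [272.8  86.2] [-0.3204  0.5716  0.036 ]
[339, 80, 35, 22, 269] [356.1  90.2] [-0.0227  0.7731  0.036 ]
[235, 84, 18, 13, 68] [243.2  89.4] [-0.3926  0.4657  0.036 ]
[193, 170, 28, 25, 193] [203.8 184.4] [ 0.0285 -0.0988  0.036 ]
[223, 183, 23, 12, 81] [233.3 188.2] [ 0.1138 -0.0538  0.036 ]
[379, 187, 12, 7, 61] [384.3 189.9] [0.4752 0.2401 0.036 ]
[383, 199, 11, 7, 60] [387.9 201.8] [0.5173 0.1961 0.036 ]
```

View pics/top9.png

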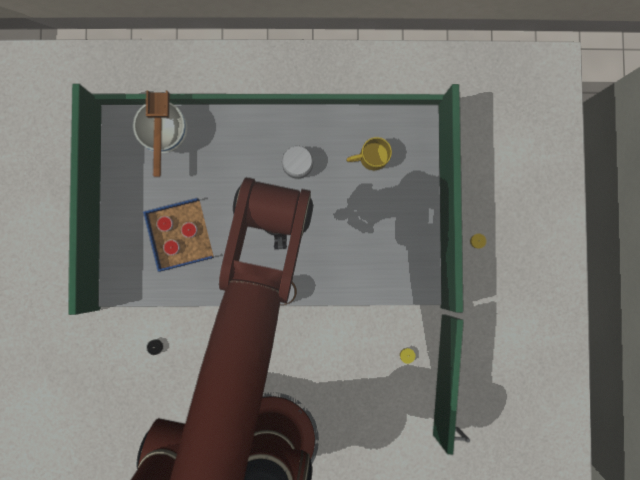

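View pics/scene9.png

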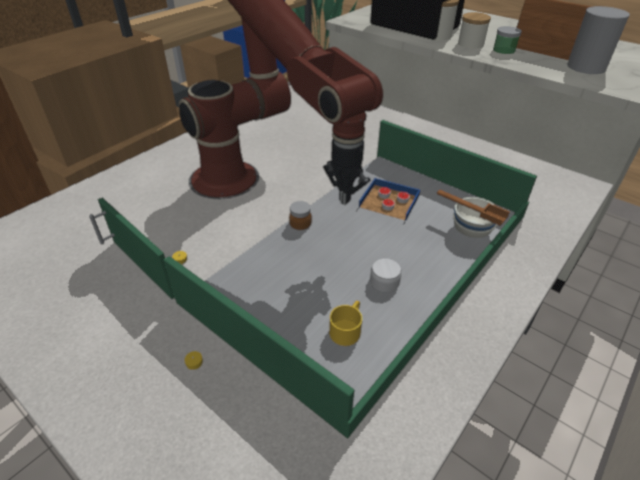

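Both views show the three red lights flat inside the bay, at (164,223), (188,229) and (171,247) in the top view. The bystanders and door look unmoved, and the arm is clear of everything. Handing in.

```bash
python3 -c "
from plant import job_done; print(job_done())"
```

```text
the job is handed in; nothing more can be done
None
```

All three red tea lights are inside the bay. I swept them in one at a time with the fingers shut and handed the job in at about 24 s of the 67 s allowed; no verdict was reported.

- **Final positions:** in the bay frame the lights are at about (34, 30), (−26, 28) and (4, −24) mm. That is at least 20 mm inside every limit. The top camera agrees with the wrist camera to within about 2 mm. The scene camera's mask found only two of the three lights, though all three are visible in its picture.
- **Bystanders and force:** in the last pictures the tin, jar, cup, bowls, scoop and door look unmoved, judged by eye. The wrist force read about 1 N throughout, which is noise level.
- **One thing disagreed:** with the fingers shut, the tips proved only about 1–2 mm ahead of the TCP, not the stated 19 mm. My first pass therefore went over the first light without touching it. I found the real tip height by lowering in small steps over clear shelf, then swept at TCP z ≈ 26 mm.

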